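# Sweep the spilled pegs into the crate's tray and shut it

## Task

Four clothes pegs lie spilled on top of the low wooden crate shelf. Sweep them with your fingers over the crate's open front edge so that they drop into the pulled-out tray with the other two, then push the tray fully home. Only push: do not lift or carry any peg, and leave the cup, the tumbler and everything else where they stand.

Things in the scene. Friction and masses are not known exactly. Their poses are not given: they have to be found in the camera images.
- crate: low wooden crate shelf, fixed, 315 deep (x), 380 wide (y). Origin: on the table, under it; +x runs from its open front to its back, z up. Its flat top is 85 above the table, from x = -160 (open front edge, no rim) to +140 and y = -175 to +175; side and back boards 15 thick rise 16 above the top. The tray slides out of the front, towards -x. Cup and tumbler stand near y = -127, the pegs at y 0 to 115.
- crate_edge (a point): middle of the top's open front edge (crate x = -160, y = 0, 85 above the table); axes as the crate's.
- tray (a joint): how far the white plastic tray is pulled out, m: 0 is fully home (front against the crate's front), 0.19 fully out; starts between 0.13 and 0.18. It slides with about 1.5 N of friction and stays where it is left.
- tray_in (a point): centre of the tray's inner floor, 18 above the table (moves with the tray; axes as the crate's). The tray is 270 long (x) by 340 wide (y) outside, walls 4 thick; its rim is 62 above the table, 11 below the underside of the crate's top board (12 thick); its front panel rises to 67.
- tray_lip (a point): middle of the outer face of the grip lip on the tray's front: 150 wide (y), 22 high (44 to 66 above the table), this face 22 in front of the tray's front panel. Push it along crate +x. Point is 55 above the table.
- peg1: orange plastic spring clothes peg lying on its side, spilled on the crate's top: 75 long, 25 wide at the handle end, 14 at the jaws, 11 high; about 12 g. Origin: centre of its underside as it lies at the start; +x along its length towards the jaws.
- peg2: orange plastic spring clothes peg lying on its side, spilled on the crate's top: 75 long, 25 wide at the handle end, 14 at the jaws, 11 high; about 12 g. Origin: centre of its underside as it lies at the start; +x along its length towards the jaws.
- peg3: orange plastic spring clothes peg lying on its side, spilled on the crate's top: 75 long, 25 wide at the handle end, 14 at the jaws, 11 high; about 12 g. Origin: centre of its underside as it lies at the start; +x along its length towards the jaws.
- peg4: orange plastic spring clothes peg lying on its side, spilled on the crate's top: 75 long, 25 wide at the handle end, 14 at the jaws, 11 high; about 12 g. Origin: centre of its underside as it lies at the start; +x along its length towards the jaws.
- peg5: orange plastic spring clothes peg lying on its side, already in the tray: 75 long, 25 wide at the handle end, 14 at the jaws, 11 high; about 12 g. Origin: centre of its underside as it lies at the start; +x along its length towards the jaws.
- peg6: orange plastic spring clothes peg lying on its side, already in the tray: 75 long, 25 wide at the handle end, 14 at the jaws, 11 high; about 12 g. Origin: centre of its underside as it lies at the start; +x along its length towards the jaws.
- cup: white enamelled steel cup with a blue rim and a handle, 80 across, 72 high, standing on the crate's top. Origin: centre of its underside.
- tumbler: round glass tumbler, 68 across the rim, 85 high, standing on the crate's top. Origin: centre of its underside.
- yard_brush: wooden hand brush with black bristles on the table, 274 long, 48 high, bristle head (150 by 38) at its +x end, handle to -x. Origin under the near end of the head.
- dustpan: folded grey plastic dustpan on the table, 200 by 230, 64 high. Origin under its centre.
- soap: white soap dish with a bar of soap, 115 by 78, 33 high, on the table. Origin under its centre.
- scrub_brush: wooden scrubbing brush on the table, 125 by 50, 40 high. Origin under its centre.
- bottle: green plastic bottle with a white cap, 64 across, 170 high, on the table. Origin under its centre.
Not all that is in view belongs to the job. What is shaped like the peg4 but pink or turquoise is not meant.

How it is judged (in metres and radians):
On the way, in this order (a step that is already met when the one before it is completed fails the run):
1. all six pegs lie in the tray (x of peg1 in the frame of tray_in between -0.135 and 0.135 m and y of peg1 in the frame of tray_in between -0.17 and 0.17 m and z of peg1 in the frame of tray_in between -0.01 and 0.05 m and x of peg2 in the frame of tray_in between -0.135 and 0.135 m and y of peg2 in the frame of tray_in between -0.17 and 0.17 m and z of peg2 in the frame of tray_in between -0.01 and 0.05 m and x of peg3 in the frame of tray_in between -0.135 and 0.135 m and y of peg3 in the frame of tray_in between -0.17 and 0.17 m and z of peg3 in the frame of tray_in between -0.01 and 0.05 m and x of peg4 in the frame of tray_in between -0.135 and 0.135 m and y of peg4 in the frame of tray_in between -0.17 and 0.17 m and z of peg4 in the frame of tray_in between -0.01 and 0.05 m and x of peg5 in the frame of tray_in between -0.135 and 0.135 m and y of peg5 in the frame of tray_in between -0.17 and 0.17 m and z of peg5 in the frame of tray_in between -0.01 and 0.05 m and x of peg6 in the frame of tray_in between -0.135 and 0.135 m and y of peg6 in the frame of tray_in between -0.17 and 0.17 m and z of peg6 in the frame of tray_in between -0.01 and 0.05 m), for 0.2 s.
2. the tray is pushed home (value of joint tray below 0.008 m), for 0.2 s.
At the end, for the whole second after the job is handed in: The tray is home to within 8 mm and all six pegs lie still inside it, below its rim (all of step 1 and value of joint tray below 0.008 m and linear speed of each of peg1, peg2, peg3, peg4, peg5, peg6 below 0.03 m/s); the robot touches nothing.
It fails at once if a peg is lifted (more than 45 mm above the crate's top) (height (world z) of any of peg1, peg2, peg3, peg4, peg5, peg6 above 0.13 m).
It fails at once if a peg is carried out over the tray instead of dropping off the edge (centre more than 50 mm past the edge and still above the top) ((x of peg1 in the frame of crate below -0.21 m and height (world z) of peg1 above 0.1 m) or (x of peg2 in the frame of crate below -0.21 m and height (world z) of peg2 above 0.1 m) or (x of peg3 in the frame of crate below -0.21 m and height (world z) of peg3 above 0.1 m) or (x of peg4 in the frame of crate below -0.21 m and height (world z) of peg4 above 0.1 m) or (x of peg5 in the frame of crate below -0.21 m and height (world z) of peg5 above 0.1 m) or (x of peg6 in the frame of crate below -0.21 m and height (world z) of peg6 above 0.1 m)).
It fails at once if another thing is moved by more than 20 mm or knocked over (distance of any of cup, tumbler, yard_brush, dustpan, soap, scrub_brush, bottle from where it was at the start of the episode above 0.02 m).
It also fails if it takes over 72 s, if anything falls off the work surface, if the arm or the gripper's body presses on something with over 40 N, if the wrist force passes 120 N, or if a joint passes its speed limit or range.

## Robot

A 6-joint arm with a two-finger parallel gripper is mounted at the origin on the work surface. World frame = base frame: x ahead of the robot, y to its left, z up, the work surface at z = 0. Lengths are in m, angles in degrees, forces in N, time in s.
With the tool pointing down it reaches from about 0.25 to 0.725 m from the base axis. Payload 9.7 kg.
Tool frame: the origin (TCP) lies at the very end of the fingers, on their centre line; the grasp point (between the pads) lies 19 mm behind it; z points along the fingers, y is the direction in which the jaws open and shut (so a half turn about z gives the same grasp; the last joint's range is limited). The gripper opens to 85 mm and grips with 20 to 120 N. Pads are 22 mm wide; open, the fingers measure 114 mm over their backs; the gripper's body (76 mm by 85 mm) begins 54 mm behind the grasp point. The pads swing forward as they close: fully open they stand 13 mm farther back than shut.
Start: joints at [-76.49, 4.979, 10.078, 95.1, 0, 90], TCP at [0.128, -0.535, 0.231] pointing down, gripper open.
Joint ranges: [-179.16, 179.16], [-48.56, 103.87], [-65.8, 70.77], [-126.05, 130.52], [-82.76, 87.17], [-180, 180]. Speed limits (degrees/s): [127.2, 127.2, 147.25, 180, 180, 180].

## Interface

Orientations are given as [roll, pitch, yaw] about the fixed x, y, z axes, in that order (R = Rz(yaw) Ry(pitch) Rx(roll)).
In Python, from workcell import bot, camera, ticket gives the robot as it stands.
- The arm moves only by the shell command python3 -m jog 'ROWS' [FORCE]. ROWS is a JSON object of lists of equal length, an entry for each row: "turn": the turn, a rotation vector about the world's x, y, z each as a share of 8 degrees, from -1 to 1, a list of three; "delta_pos": the shift along the world's x, y, z each as a share of 50 mm, from -1 to 1, a list of three; "hand": the opening, from -1 (shut) to 1 (fully open). A call has exactly 10 rows; each row shifts and turns the commanded pose from where the row before left it; what a row does not reach is not made up. A row lasts 1/10 s, in which the tool goes at most 50 mm and 8.59 degrees, less where a joint would pass 70% of its speed; a pose out of reach is approached as far as the arm can. A call with a number of a shift or a turn outside -1 to 1 is refused whole. A call with a gripper value outside its range is refused whole. The fingers move at their own pace and stop on an object; FORCE is the grip in N (left out, the last holds). Time passes only in rows, so rows that do not move let the fingers close, or fill a call up. It gives the time, the measured TCP pose, the force and the opening at its end, in the units of the state.
- bot.get_obs(): the state, without advancing time (a new reading comes with each control period).
- camera(name): name is "side" or "top" or "wrist"; returns a dict with "frame" (400x640x3 uint8, red, green, blue), "range_z" (400x640 float32, m along the optical axis (not along the pixel's ray), 0 where there is no reading), "fx", "fy", "cx", "cy" (pixels), "extrinsics" (4x4, takes a point from world to camera coordinates); the wrist camera has in their place "mount" (4x4, takes a point from camera to tool coordinates, whose origin is the TCP and whose axes are the flange's). Camera axes: x right, y up, looking along -z (the intrinsics and any distortion apply to the point x, -y, -z); pixel columns grow to the right and rows downward; lengths in m; the calibration is good to about 2 mm. A picture is of the moment at which its call begins: read the wrist's pose just before it.
- ticket.job_done(): hands the job in, once; it reports no verdict.
The state is a dict: "time": time; "q": joint angles; "qd": joint speeds; "joint_efforts": joint torques, N m; "ee_pos": TCP position; "tcp_rot": TCP orientation; "wrist_force": force on the tool from outside, world axes, zero at the start; "torque": the same for the moment, N m; "opening": finger opening in m.
Only numpy, scipy, OpenCV 4.12 (cv2) and the standard library are available. Lean on these libraries where they do the work, as an engineer would, in place of code of your own. Each camera call takes 0.05 s, during which the arm holds its last target.

## Working session

There is one attempt and no reset: what is moved stays moved. The work goes in short steps, Python scripts to look and compute and a shell command to move; the robot and the scene stay as the last step left them, time stands still between calls to the robot, and variables do not carry over. Pictures are saved under pics/ and viewed, and the job is handed in when it is done.

```bash
ls; mkdir -p pics
cat > h.py <<'E'
import numpy as np, cv2
from workcell import bot, camera, ticket
def snap(n,out):
    c=camera(n); cv2.imwrite('pics/'+out,c['frame'][:,:,::-1]); return c
def pts(c):
    """world points for each pixel of static camera using range"""
    E=np.array(c['extrinsics']); z=c['range_z']; h,w=z.shape
    u,v=np.meshgrid(np.arange(w),np.arange(h))
    X=(u-c['cx'])/c['fx']*z; Y=-(v-c['cy'])/c['fy']*z
    P=np.stack([X,Y,-z,np.ones_like(z)],-1)
    return (P@np.linalg.inv(E).T)[...,:3]
E
python3 - <<'E'
from h import *
for n in ['side','top']:
    c=snap(n,n+'0.png'); print(n,[k for k in c],c['fx'],c['cx'],c['cy'],np.round(c['extrinsics'],3).tolist(), {k:c[k] for k in c if 'dist' in k})
    np.savez(n+'0.npz',P=pts(c),f=c['frame'],z=c['range_z'])
print(bot.get_obs())
E
```

```text
pics
side ['frame', 'range_z', 'fx', 'fy', 'cx', 'cy', 'extrinsics'] 420.1260649009323 317.3287267760467 199.4418948163787 [[-0.774, -0.633, 0.012, 0.391], [0.397, -0.471, 0.788, -0.235], [-0.493, 0.614, 0.616, -1.089], [0.0, 0.0, 0.0, 1.0]] {}
top ['frame', 'range_z', 'fx', 'fy', 'cx', 'cy', 'extrinsics'] 457.07669640882574 317.1927411674356 201.41233334069346 [[0.002, -1.0, 0.001, -0.013], [0.987, 0.003, 0.16, -0.489], [-0.16, 0.001, 0.987, -1.323], [0.0, 0.0, 0.0, 1.0]] {}
{'time': 0.1, 'q': array([-7.64919972e+01,  5.00796653e+00,  1.00404789e+01,  9.50994128e+01,
       -6.09959518e-04,  9.00010429e+01]), 'qd': array([ 0.07131951, -0.15577028,  0.09516714,  0.02732633,  0.02794091,
        0.1196625 ]), 'joint_efforts': array([-1.04192206e-04, -5.21559012e+01,  4.65654945e+01,  1.60251529e-02,
       -1.21557147e-05, -9.25915941e-06]), 'ee_pos': array([ 0.12842101, -0.53459603,  0.23066709]), 'tcp_rot': array([-1.79933100e+02,  6.11176827e-04,  1.35069606e+01]), 'wrist_force': array([-0.05066848, -1.08834568, -0.01643292]), 'torque': array([-0.01185593,  0.01440627, -0.00442929]), 'opening': 0.08527839217429312}
```

View pics/side0.png

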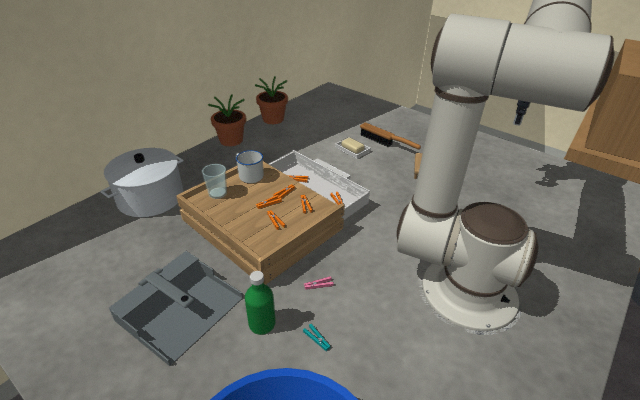

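View pics/top0.png

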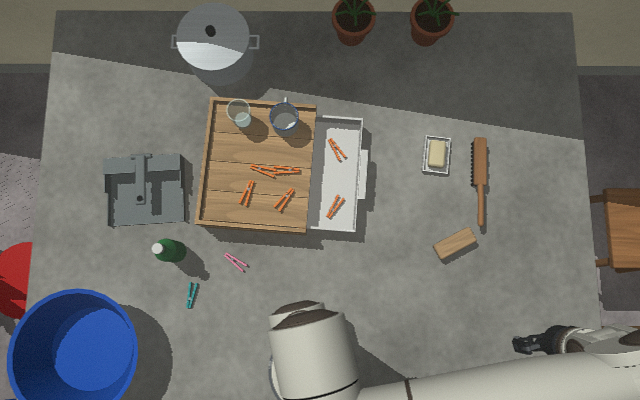

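The top view shows the crate at px 197–316 × 97–232, with its open front to the right (world −y) and the tray at x 316–362. Four orange pegs lie on the top: two touching at about (275,170), one at (247,193) and one at (285,199). Two more are in the tray at (337,149) and (336,207). The pink (236,262) and turquoise (192,295) pegs are on the table and not meant. Next I measure.

```bash
cat >> h.py <<'E'
def orange(f):
    h=cv2.cvtColor(f,cv2.COLOR_RGB2HSV); return cv2.inRange(h,(4,170,130),(15,255,255))
E
python3 - <<'E'
from h import *
d=np.load('top0.npz'); P,f=d['P'],d['f']
z=P[...,2]
roi=np.zeros(z.shape,bool); roi[90:240,190:375]=1
m=orange(f)
# crate top plane
top=(roi&(abs(z-.085)<.006)&(m==0)).astype(np.uint8)
n,l,s,_=cv2.connectedComponentsWithStats(top,connectivity=4); i=1+np.argmax(s[1:,4])
print('top',s[i],np.median(z[l==i]))
pp=P[l==i][:,:2].astype(np.float32); r=cv2.minAreaRect(pp); print(r,cv2.boxPoints(r))
for name,lo,hi in [('side boards',.095,.106),('trayrim',.054,.07),('floor',.010,.03)]:
    mm=(roi&(z>lo)&(z<hi)&(m==0)).astype(np.uint8)
    n,l,s,_=cv2.connectedComponentsWithStats(mm,connectivity=8)
    for i in range(1,n):
        if s[i,4]>60: 
            q=P[l==i]; r=cv2.minAreaRect(q[:,:2].astype(np.float32)); print(name,s[i],np.round(np.median(q,0),3),np.round(cv2.boxPoints(r),3).tolist())
n,l,s,_=cv2.connectedComponentsWithStats(m)
for i in range(1,n):
    if s[i,4]>15:
        q=P[l==i]; print('peg',s[i],np.round(q.mean(0),3),np.round(cv2.boxPoints(cv2.minAreaRect(q[:,:2].astype(np.float32))),3).tolist())
# also whole crate top+boards
x=cv2.resize(f[90:240,190:380],None,fx=4,fy=4,interpolation=cv2.INTER_CUBIC); cv2.imwrite('pics/c0.png',x[:,:,::-1])
E
```

```text
top [  200   101   117   128 10079] 0.08591753246536138
((0.5946967601776123, 0.15837238729000092), (0.3045423626899719, 0.35892194509506226), 85.49691772460938) [[ 0.40383452  0.02066122]
 [ 0.7616486  -0.00751872]
 [ 0.785559    0.29608357]
 [ 0.42774493  0.3242635 ]]
side boards [ 195   96  111  137 1095] [0.479 0.301 0.101] [[0.38999998569488525, 0.023000000044703484], [0.7689999938011169, -0.007000000216066837], [0.7940000295639038, 0.3059999942779541], [0.41499999165534973, 0.335999995470047]]
side boards [243  99  38   8 140] [0.775 0.152 0.101] [[0.7630000114440918, 0.10000000149011612], [0.7770000100135803, 0.09799999743700027], [0.7879999876022339, 0.20800000429153442], [0.7730000019073486, 0.20900000631809235]]
side boards [290 103  27   6 105] [0.765 0.028 0.101] [[0.7540000081062317, -0.007000000216066837], [0.7689999938011169, -0.00800000037997961], [0.7760000228881836, 0.0689999982714653], [0.7620000243186951, 0.07000000029802322]]
trayrim [316 115  47  31 182] [ 0.74  -0.098  0.063] [[0.652999997138977, -0.14100000262260437], [0.7120000123977661, -0.18199999630451202]
[... 2478 characters left out ...]
9999833106995], [0.4699999988079071, 0.19599999487400055]]
peg [287 188   7   6  18] [0.51  0.066 0.097] [[0.49799999594688416, 0.06499999761581421], [0.5139999985694885, 0.0560000017285347], [0.5199999809265137, 0.06599999964237213], [0.5040000081062317, 0.07500000298023224]]
peg [274 195  11  12  24] [0.48  0.099 0.097] [[0.46399998664855957, 0.10899999737739563], [0.4959999918937683, 0.0820000022649765], [0.5, 0.0860000029206276], [0.46799999475479126, 0.11299999803304672]]
peg [279 196  11  15  29] [0.474 0.084 0.096] [[0.453000009059906, 0.09399999678134918], [0.49399998784065247, 0.0689999982714653], [0.49799999594688416, 0.07400000095367432], [0.4560000002384186, 0.10000000149011612]]
```

View pics/c0.png

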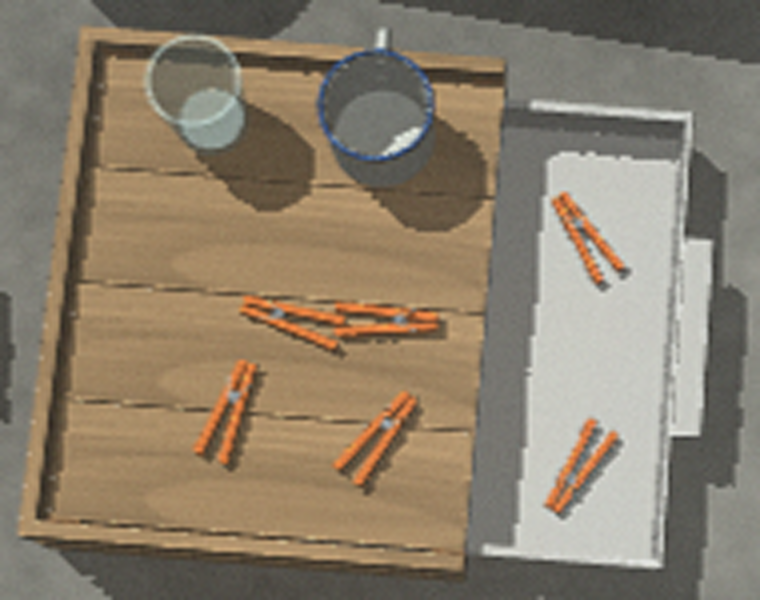

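```bash
cat >> h.py <<'E'
ex=np.array([.0785,.9969]); ey=np.array([-.9969,.0785]); EDGE=np.array([.582,.0066])
def crate(p): p=np.asarray(p)[...,:2]-EDGE; return np.stack([p@ex-.16,p@ey],-1)
def world(x,y): return EDGE+(x+.16)*ex+y*ey
E
python3 - <<'E'
from h import *
d=np.load('top0.npz'); P,f=d['P'],d['f']
c=camera('top')
m=orange(f); m=cv2.morphologyEx(m,cv2.MORPH_CLOSE,np.ones((3,3)))
E=np.linalg.inv(c['extrinsics'])
def ray(u,v,h):
    dd=E[:3,:3]@np.array([(u-c['cx'])/c['fx'],-(v-c['cy'])/c['fy'],-1]); o=E[:3,3]; return (o+dd*(h-o[2])/dd[2])
n,l,s,_=cv2.connectedComponentsWithStats(m)
for i in range(1,n):
    if s[i,4]>15 and s[i,0]>190 and s[i,1]<230:
        v,u=np.where(l==i); h=.096 if s[i,0]<316 else .03
        q=np.array([ray(a,b,h) for a,b in zip(u,v)]); k=crate(q)
        print(s[i],'world',q.mean(0).round(3),'crate mean',k.mean(0).round(3),'min',k.min(0).round(3),'max',k.max(0).round(3))
for nm,p in [('frontL',(.390,.023)),('frontR',(.769,-.007)),('tray lip',(.5565,-.156)),('back',(.794,.306)),('back2',(.415,.336)),('panel',(.397,-.121))]: print(nm,crate(p).round(3))
E
```

```text
[329 139   6   5  16] world [ 0.678 -0.053  0.03 ] crate mean [-0.212 -0.1  ] min [-0.222 -0.107] max [-0.206 -0.094]
[336 146   9  11  16] world [ 0.646 -0.082  0.03 ] crate mean [-0.243 -0.071] min [-0.256 -0.086] max [-0.229 -0.056]
[250 164   7   5  24] world [0.582 0.174 0.096] crate mean [0.007 0.013] min [-0.001  0.007] max [0.016 0.019]
[260 166  32   8  97] world [0.574 0.102 0.096] crate mean [-0.065  0.015] min [-0.104  0.005] max [-0.013  0.028]
[293 168   6   5  24] world [0.572 0.052 0.096] crate mean [-0.116  0.013] min [-0.124  0.008] max [-0.109  0.02 ]
[257 170  17   7  29] world [0.563 0.138 0.096] crate mean [-0.031  0.03 ] min [-0.053  0.023] max [-0.006  0.037]
[239 180  15  26  97] world [0.507 0.189 0.096] crate mean [0.016 0.089] min [0.002 0.054] max [0.036 0.128]
[274 188  20  23  85] world [0.487 0.083 0.096] crate mean [-0.092  0.1  ] min [-0.114  0.068] max [-0.064  0.134]
frontL [-0.159  0.193]
frontR [-0.159 -0.187]
tray lip [-0.324  0.013]
back [ 0.155 -0.188]
back2 [0.155 0.192]
panel [-0.302  0.174]
```

```bash
python3 -m jog '{"turn":[[0,0,0.5],[0,0,0.5],[0,0,0.5],[0,0,0.5],[0,0,0.5],[0,0,0.5],[0,0,0.5],[0,0,0.5],[0,0,0.5],[0,0,0.5]],"delta_pos":[[0.4,0.74,0],[0.4,0.74,0],[0.4,0.74,0],[0.4,0.74,0],[0.4,0.74,0],[0.4,0.74,0],[0.4,0.74,0],[0.4,0.74,0],[0.4,0.74,0],[0.4,0.74,0]],"hand":[-0.72,-0.72,-0.72,-0.72,-0.72,-0.72,-0.72,-0.72,-0.72,-0.72]}' 20
```

```text
time: 1.15
ee_pos: [0.3288, -0.1632, 0.2313]
tcp_rot: [180.0, -0.0, 53.7]
wrist_force: [0.3, -1.1, -0.1]
opening: 0.0117
```

```bash
python3 -m jog '{"turn":[[0,0,0.5],[0,0,0.5],[0,0,0.5],[0,0,0.5],[0,0,0.5],[0,0,0.5],[0,0,0.5],[0,0,0.5],[0,0,0],[0,0,0]],"delta_pos":[[0.4,0.74,0],[0.4,0.74,0],[0.4,0.74,0],[0.4,0.74,0],[0.4,0.74,0],[0.4,0.74,0],[0.4,0.74,0],[0.4,0.74,0],[0,0,-0.8],[0,0,-0.8]],"hand":[-0.72,-0.72,-0.72,-0.72,-0.72,-0.72,-0.72,-0.72,-0.72,-0.72]}'
python3 - <<'E'
from h import *
c=snap('side','s1.png'); t=snap('top','t1.png'); snap('wrist','w1.png')
o=bot.get_obs(); print(o['ee_pos'],o['tcp_rot'],crate(o['ee_pos']))
E
```

```text
time: 2.15
ee_pos: [0.4894, 0.1327, 0.1505]
tcp_rot: [179.9, -0.0, 85.6]
wrist_force: [0.1, 0.4, -0.9]
opening: 0.0119
[0.48693025 0.1308911  0.14933014] [-1.79728398e+02  9.77855357e-02  8.55207115e+01] [-0.04355718  0.10453189]
```

View pics/w1.png

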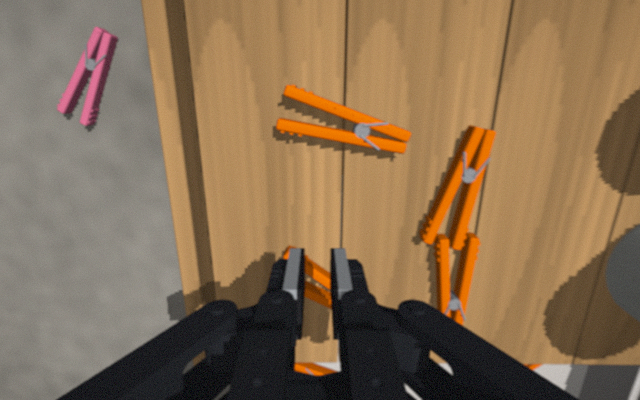

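View pics/s1.png

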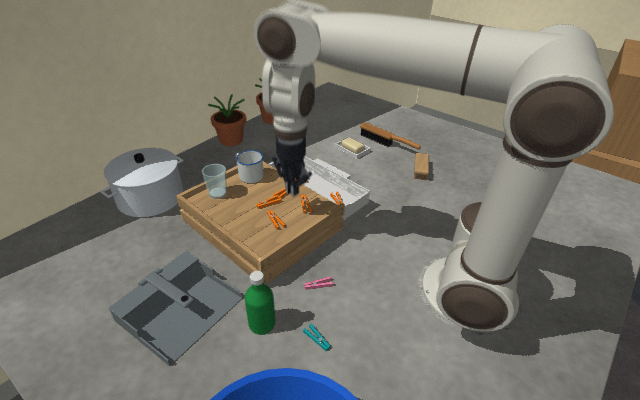

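The wrist view shows the fingers behind peg B (at about (310,275)), ahead of peg A (345,120), with pegs C and D at (460,190) and (457,280). Descending between B and A.

```bash
python3 -m jog '{"turn":[[0,0,0],[0,0,0],[0,0,0],[0,0,0],[0,0,0],[0,0,0],[0,0,0],[0,0,0],[0,0,0],[0,0,0]],"delta_pos":[[0,0,-0.5],[0,0,-0.4],[0,0,-0.2],[0,0,-0.1],[0,0,-0.04],[0,0,0],[0,0,0],[0,0,0],[0,0,0],[0,0,0]],"hand":[-0.72,-0.72,-0.72,-0.72,-0.72,-0.72,-0.72,-0.72,-0.72,-0.72]}'
python3 - <<'E'
from h import *
o=bot.get_obs(); print(o['ee_pos'],o['tcp_rot'],o['wrist_force'],crate(o['ee_pos']))
E
```

```text
time: 3.3
ee_pos: [0.4886, 0.1313, 0.0895]
tcp_rot: [180.0, -0.0, 85.5]
wrist_force: [-0.4, -0.3, 0.6]
opening: 0.012
[0.48856524 0.13128174 0.08945136] [ 1.79987697e+02 -6.19639509e-03  8.55133666e+01] [-0.36770272 -0.26519036  0.5838737 ] [-0.0430394   0.10293262]
```

```bash
python3 -m jog '{"turn":[[0,0,0],[0,0,0],[0,0,0],[0,0,0],[0,0,0],[0,0,0],[0,0,0],[0,0,0],[0,0,0],[0,0,0]],"delta_pos":[[0,0,-0.04],[-0.02,-0.25,0],[-0.02,-0.25,0],[-0.02,-0.25,0],[-0.02,-0.25,0],[-0.02,-0.25,0],[-0.02,-0.25,0],[-0.02,-0.25,0],[-0.02,-0.25,0],[-0.02,-0.3,0]],"hand":[-0.72,-0.72,-0.72,-0.72,-0.72,-0.72,-0.72,-0.72,-0.72,-0.72]}'
python3 - <<'E'
from h import *
o=bot.get_obs(); print(o['ee_pos'],o['wrist_force'],crate(o['ee_pos']))
c=snap('side','s2.png');snap('wrist','w2.png')
cv2.imwrite('pics/s2c.png',cv2.resize(c['frame'][130:280,170:390],None,fx=3.5,fy=3.5,interpolation=2)[:,:,::-1])
E
```

```text
time: 4.3
ee_pos: [0.4794, 0.0153, 0.0873]
tcp_rot: [180.0, -0.0, 85.5]
wrist_force: [0.9, -0.1, 0.5]
opening: 0.0119
[0.47936953 0.0152701  0.08729245] [ 0.94652905 -0.09314103  0.46012174] [-0.15941326  0.10299291]
```

View pics/s2c.png

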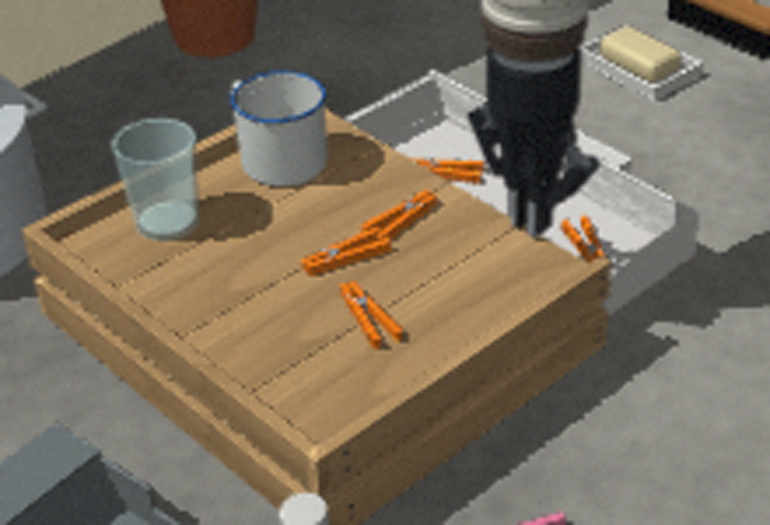

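View pics/w2.png

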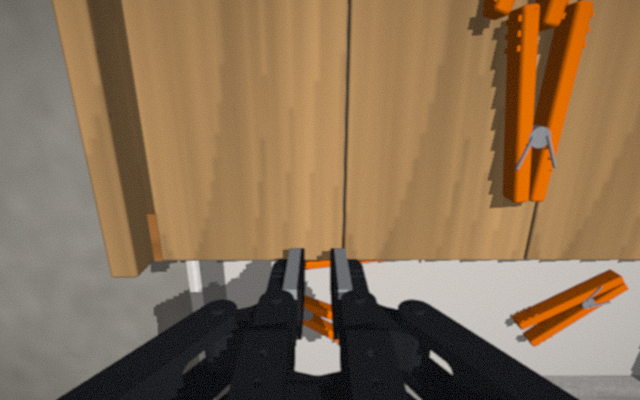

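```bash
python3 -m jog '{"turn":[[0,0,0],[0,0,0],[0,0,0],[0,0,0],[0,0,0],[0,0,0],[0,0,0],[0,0,0],[0,0,0],[0,0,0]],"delta_pos":[[0,0,0.4],[0,0,0.3],[0.11,0.88,0],[0.11,0.88,0],[0.11,0.88,0],[0.11,0.88,0],[0.11,0.88,0],[0,0,0],[0,0,-0.4],[0,0,-0.29]],"hand":[-0.72,-0.72,-0.72,-0.72,-0.72,-0.72,-0.72,-0.72,-0.72,-0.72]}'
python3 - <<'E'
from h import *
o=bot.get_obs(); print(o['ee_pos'],o['wrist_force'],crate(o['ee_pos']))
c=snap('top','t3.png');snap('wrist','w3.png')
cv2.imwrite('pics/t3c.png',cv2.resize(c['frame'][90:240,190:380],None,fx=4,fy=4,interpolation=2)[:,:,::-1])
E
```

```text
time: 5.4
ee_pos: [0.5069, 0.2365, 0.0872]
tcp_rot: [180.0, -0.0, 85.6]
wrist_force: [-0.6, 0.1, 0.5]
opening: 0.0119
[0.50693237 0.2364992  0.0872308 ] [-0.63924602  0.09870336  0.50419155] [0.0632937  0.09288201]
```

View pics/t3c.png

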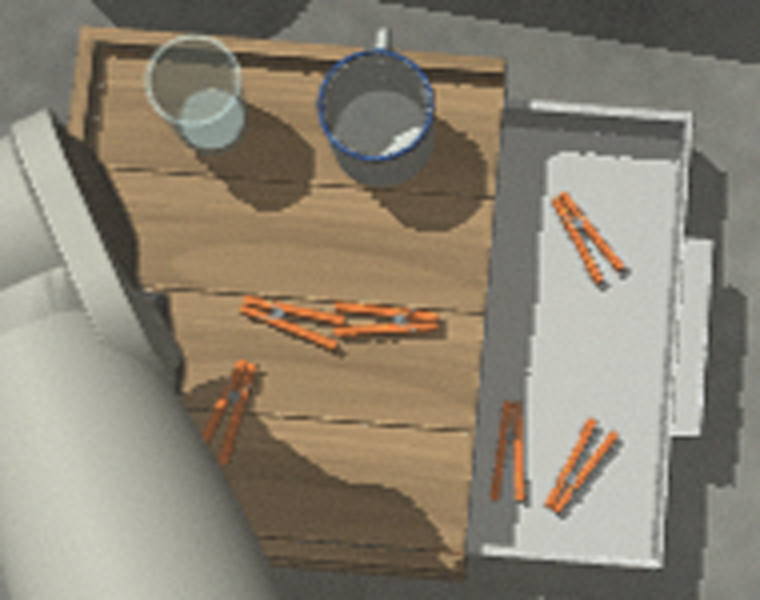

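View pics/w3.png

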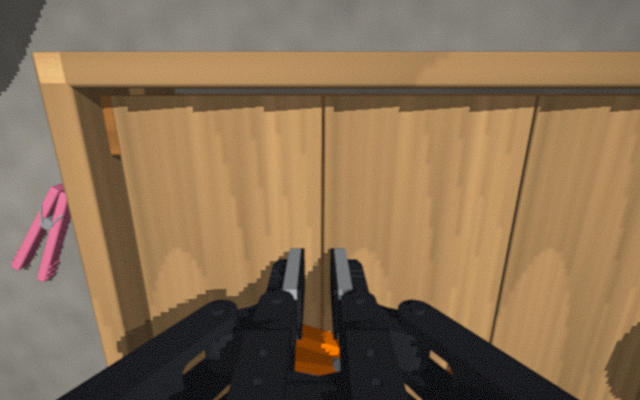

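B lies flat in the tray (crop px (508,450)). Sweeping peg A.

```bash
python3 -m jog '{"turn":[[0,0,0],[0,0,0],[0,0,0],[0,0,0],[0,0,0],[0,0,0],[0,0,0],[0,0,0],[0,0,0],[0,0,0]],"delta_pos":[[-0.02,-0.25,0],[-0.02,-0.25,0],[-0.02,-0.25,0],[-0.02,-0.25,0],[-0.02,-0.25,0],[-0.02,-0.25,0],[-0.02,-0.25,0],[-0.02,-0.25,0],[-0.02,-0.25,0],[-0.02,-0.25,0]],"hand":[-0.72,-0.72,-0.72,-0.72,-0.72,-0.72,-0.72,-0.72,-0.72,-0.72]}'
python3 - <<'E'
from h import *
o=bot.get_obs(); print(o['ee_pos'],o['wrist_force'],crate(o['ee_pos']))
c=snap('side','s4.png');snap('wrist','w4.png')
cv2.imwrite('pics/s4c.png',cv2.resize(c['frame'][130:280,170:390],None,fx=3.5,fy=3.5,interpolation=2)[:,:,::-1])
E
```

```text
time: 6.5
ee_pos: [0.4969, 0.1102, 0.0878]
tcp_rot: [180.0, -0.0, 85.5]
wrist_force: [0.4, 0.3, -0.2]
opening: 0.0116
[0.49688487 0.11021902 0.0877693 ] [ 0.36232539  0.31640875 -0.22968417] [-0.06338373  0.09298536]
```

View pics/s4c.png

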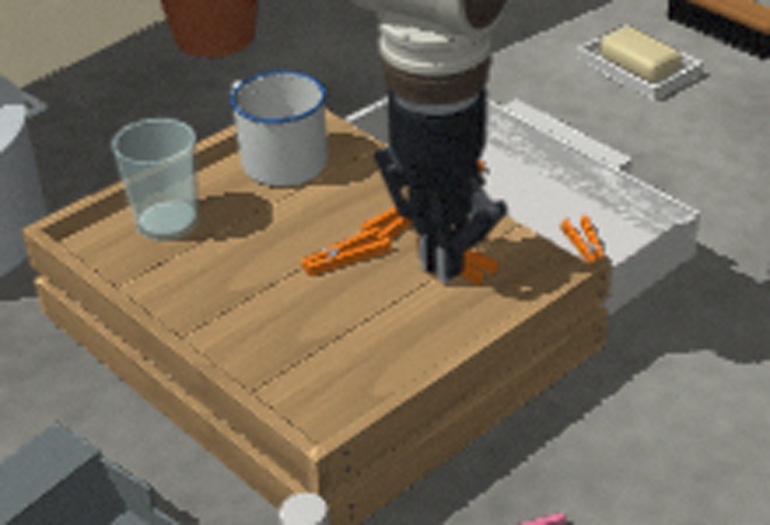

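Peg A rides ahead of the fingers (handle ends at (480,268)). Continuing over the edge.

```bash
python3 -m jog '{"turn":[[0,0,0],[0,0,0],[0,0,0],[0,0,0],[0,0,0],[0,0,0],[0,0,0],[0,0,0],[0,0,0],[0,0,0]],"delta_pos":[[-0.02,-0.25,0],[-0.02,-0.25,0],[-0.02,-0.25,0],[-0.02,-0.25,0],[-0.02,-0.25,0],[-0.02,-0.25,0],[-0.02,-0.25,0],[-0.02,-0.25,0],[-0.02,-0.2,0],[0,0,0]],"hand":[-0.72,-0.72,-0.72,-0.72,-0.72,-0.72,-0.72,-0.72,-0.72,-0.72]}'
python3 - <<'E'
from h import *
o=bot.get_obs(); print(o['ee_pos'],o['wrist_force'],crate(o['ee_pos']))
c=snap('side','s5.png');snap('wrist','w5.png')
cv2.imwrite('pics/s5c.png',cv2.resize(c['frame'][130:280,170:390],None,fx=3.5,fy=3.5,interpolation=2)[:,:,::-1])
E
```

```text
time: 7.6
ee_pos: [0.4879, 0.0, 0.0878]
tcp_rot: [180.0, 0.0, 85.4]
wrist_force: [0.5, 0.4, 0.0]
opening: 0.0122
[4.87892057e-01 1.31008275e-05 8.78026773e-02] [0.54297959 0.35356139 0.02592017] [-0.17395395  0.09329914]
```

View pics/s5c.png

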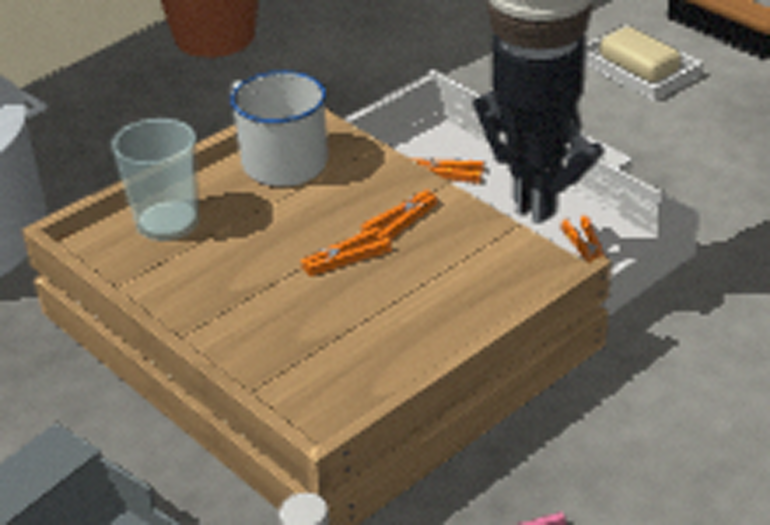

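View pics/w5.png

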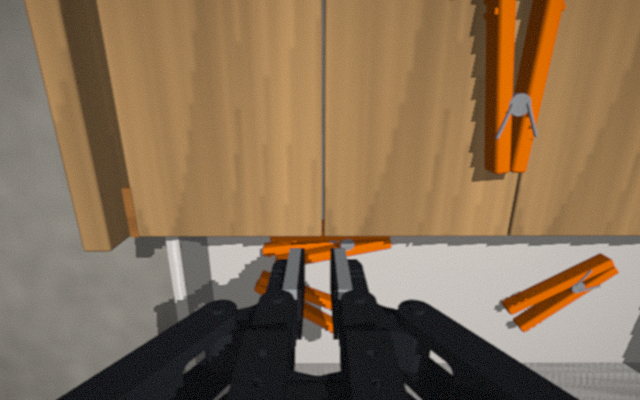

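```bash
python3 -m jog '{"turn":[[0,0,0],[0,0,0],[0,0,0],[0,0,0],[0,0,0],[0,0,0],[0,0,0],[0,0,0],[0,0,0],[0,0,0]],"delta_pos":[[0,0,0.4],[0,0,0.3],[0.38,0.83,0],[0.38,0.83,0],[0.38,0.83,0],[0.38,0.83,0],[0.38,0.83,0],[0,0,0],[0,0,-0.4],[0,0,-0.3]],"hand":[-0.72,-0.72,-0.72,-0.72,-0.72,-0.72,-0.72,-0.72,-0.72,-0.72]}'
python3 - <<'E'
from h import *
o=bot.get_obs(); print(o['ee_pos'],o['wrist_force'],crate(o['ee_pos']))
c=snap('top','t6.png');snap('wrist','w6.png')
cv2.imwrite('pics/t6c.png',cv2.resize(c['frame'][90:240,190:380],None,fx=4,fy=4,interpolation=2)[:,:,::-1])
E
```

```text
time: 8.7
ee_pos: [0.5829, 0.2092, 0.0871]
tcp_rot: [-180.0, 0.0, 85.6]
wrist_force: [0.8, 0.1, -0.1]
opening: 0.0118
[0.58289383 0.2091725  0.08712741] [ 0.79210462  0.11524307 -0.05034704] [0.04201469 0.01501088]
```

View pics/t6c.png

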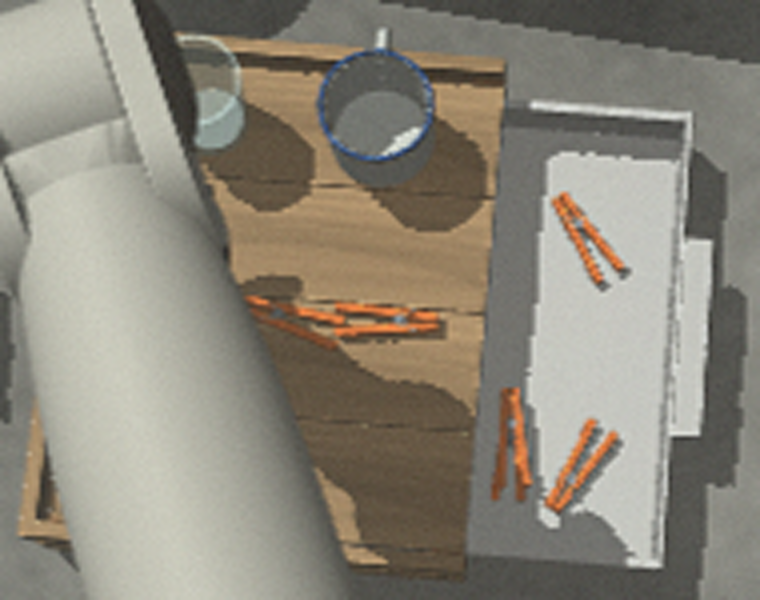

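View pics/w6.png

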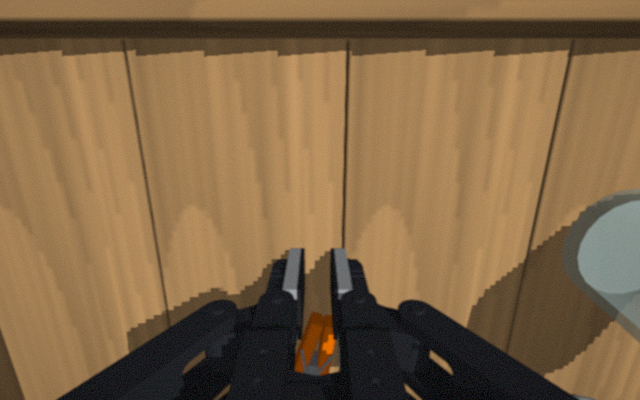

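```bash
python3 -m jog '{"turn":[[0,0,0],[0,0,0],[0,0,0],[0,0,0],[0,0,0],[0,0,0],[0,0,0],[0,0,0],[0,0,0],[0,0,0]],"delta_pos":[[0,0,0.02],[0,0,0],[-0.02,-0.25,0],[-0.02,-0.25,0],[-0.02,-0.25,0],[-0.02,-0.25,0],[-0.02,-0.25,0],[-0.02,-0.25,0],[-0.02,-0.25,0],[-0.02,-0.25,0]],"hand":[-0.9,-0.9,-0.9,-0.9,-0.9,-0.9,-0.9,-0.9,-0.9,-0.9]}'
python3 - <<'E'
from h import *
o=bot.get_obs(); print(o['ee_pos'],o['wrist_force'],crate(o['ee_pos']))
c=snap('side','s7.png')
cv2.imwrite('pics/s7c.png',cv2.resize(c['frame'][130:280,170:390],None,fx=3.5,fy=3.5,interpolation=2)[:,:,::-1])
E
```

```text
time: 9.8
ee_pos: [0.5749, 0.1076, 0.0888]
tcp_rot: [180.0, -0.0, 85.5]
wrist_force: [0.2, 0.2, 0.7]
opening: 0.0044
[0.57489066 0.10762513 0.08881907] [0.15697432 0.22361927 0.71514487] [-0.05984614  0.01501777]
```

View pics/s7c.png

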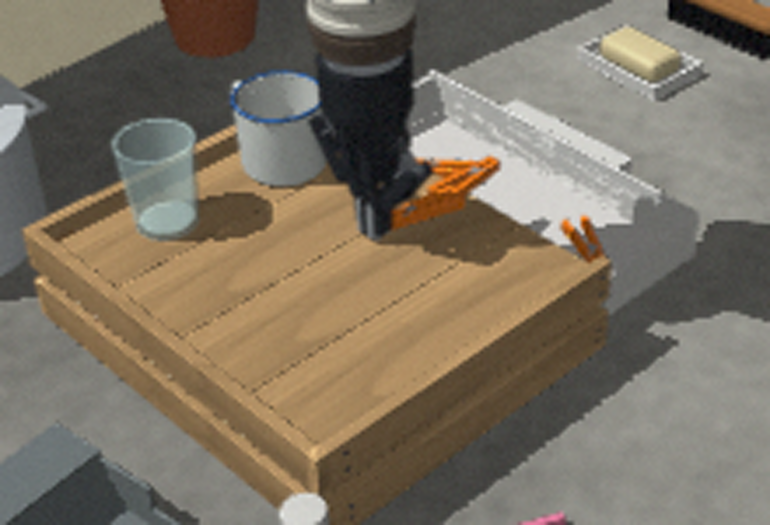

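Run:
```python
from h import *
c=snap('wrist','w7.png'); t=snap('top','t7.png')
cv2.imwrite('pics/t7c.png',cv2.resize(t['frame'][90:240,190:380],None,fx=4,fy=4,interpolation=2)[:,:,::-1])
```

```text
(no output)
```

View pics/w7.png

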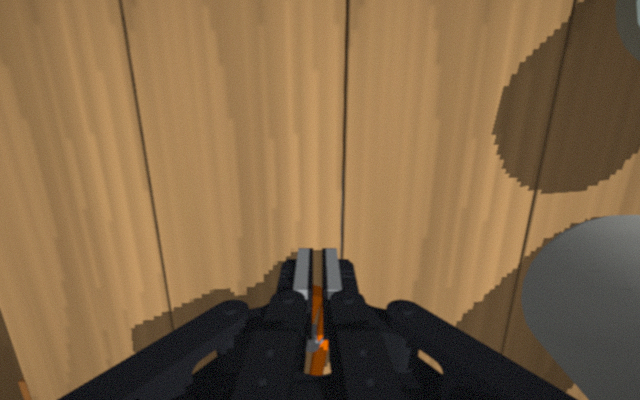

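View pics/t7c.png

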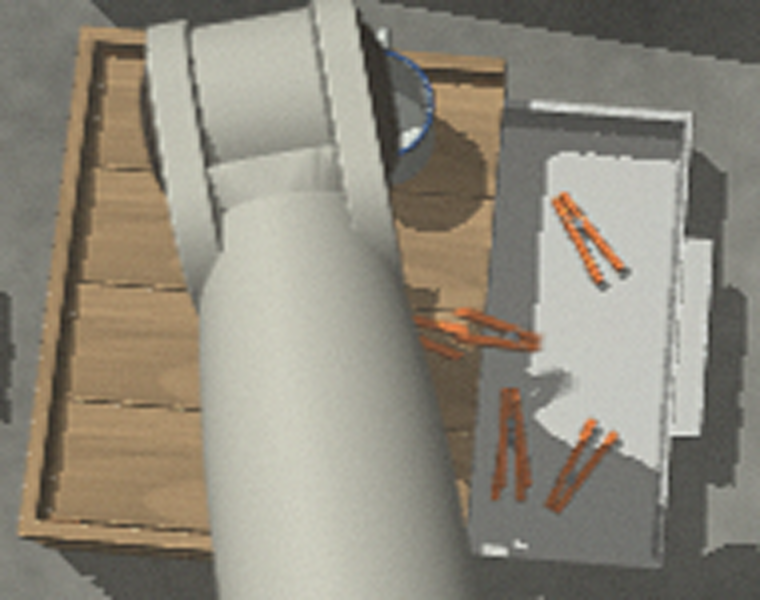

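D's nose is past the edge with its tail by C's handles (crop px (455,325)–(540,342)). I'll push on in small steps to be sure D tips off.

```bash
python3 -m jog '{"turn":[[0,0,0],[0,0,0],[0,0,0],[0,0,0],[0,0,0],[0,0,0],[0,0,0],[0,0,0],[0,0,0],[0,0,0]],"delta_pos":[[-0.008,-0.1,0],[-0.008,-0.1,0],[-0.008,-0.1,0],[0,0,0],[0,0,0],[0,0,0],[0,0,0],[0,0,0],[0,0,0],[0,0,0]],"hand":[-0.9,-0.9,-0.9,-0.9,-0.9,-0.9,-0.9,-0.9,-0.9,-0.9]}'
python3 - <<'E'
from h import *
o=bot.get_obs(); print(o['ee_pos'],o['wrist_force'],crate(o['ee_pos']))
t=snap('top','t8.png'); s=snap('side','s8.png')
a=cv2.resize(t['frame'][130:230,270:380],None,fx=5,fy=5,interpolation=2)
b=cv2.resize(s['frame'][150:220,260:370],None,fx=5,fy=5,interpolation=2)
cv2.imwrite('pics/t8c.png',a[:,:,::-1]);cv2.imwrite('pics/s8c.png',b[:,:,::-1])
E
```

```text
time: 10.95
ee_pos: [0.5738, 0.0938, 0.0888]
tcp_rot: [-180.0, 0.0, 85.5]
wrist_force: [0.5, 0.7, 0.4]
opening: 0.0044
[0.57377771 0.09376416 0.0887691 ] [0.52158755 0.65897564 0.37028384] [-0.07375149  0.01503919]
```

View pics/t8c.png

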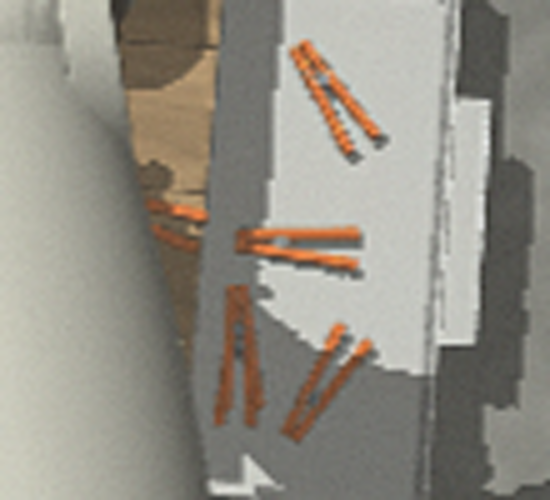

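View pics/s8c.png

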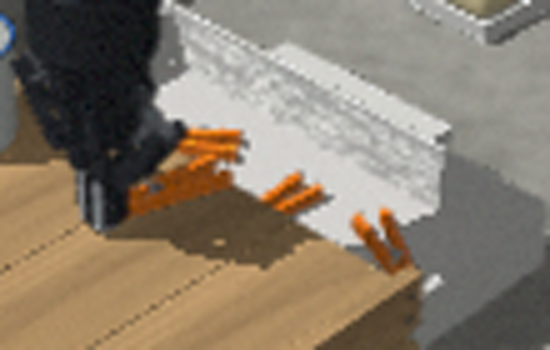

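D has dropped flat into the tray. Now C.

```bash
python3 -m jog '{"turn":[[0,0,0],[0,0,0],[0,0,0],[0,0,0],[0,0,0],[0,0,0],[0,0,0],[0,0,0],[0,0,0],[0,0,0]],"delta_pos":[[-0.02,-0.25,0],[-0.02,-0.25,0],[-0.02,-0.25,0],[-0.02,-0.25,0],[-0.02,-0.25,0],[-0.02,-0.25,0],[-0.02,-0.25,0],[-0.02,-0.2,0],[0,0,0],[0,0,0]],"hand":[-0.9,-0.9,-0.9,-0.9,-0.9,-0.9,-0.9,-0.9,-0.9,-0.9]}'
python3 - <<'E'
from h import *
o=bot.get_obs(); print(o['ee_pos'],o['wrist_force'],crate(o['ee_pos']))
t=snap('top','t9.png'); s=snap('side','s9.png')
b=cv2.resize(s['frame'][130:230,240:390],None,fx=5,fy=5,interpolation=2)
cv2.imwrite('pics/s9c.png',b[:,:,::-1])
E
```

```text
time: 12.05
ee_pos: [0.5666, -0.0045, 0.0901]
tcp_rot: [179.8, -0.0, 85.5]
wrist_force: [0.5, 1.4, 6.6]
opening: 0.004
[ 0.56664999 -0.00454311  0.09012023] [0.50417388 1.41523197 6.55563599] [-0.17231354  0.01442769]
```

View pics/s9c.png

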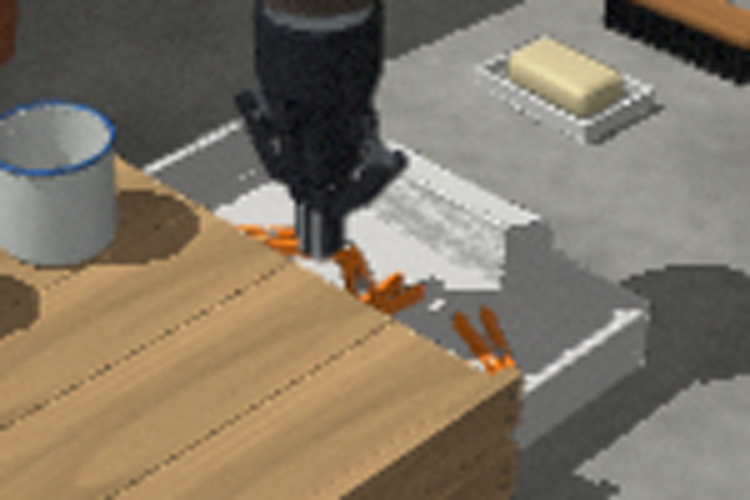

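View pics/t9.png

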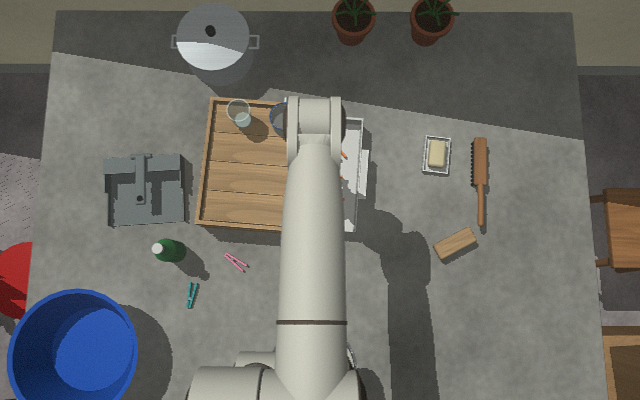

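Run:
```python
from h import *
s=snap('wrist','w9.png')
```

```text
(no output)
```

View pics/w9.png

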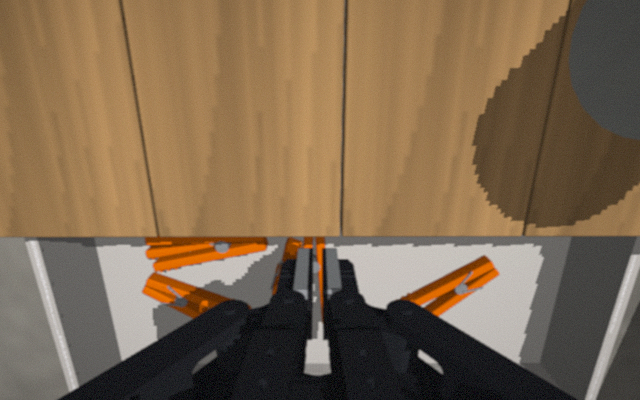

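Wrist view: a peg end shows just behind and under the tips (305,245), and there is 6.6 N upward on the tool, so C is probably propped steeply under the fingers. I'll ease straight up and look.

```bash
python3 -m jog '{"turn":[[0,0,0],[0,0,0],[0,0,0],[0,0,0],[0,0,0],[0,0,0],[0,0,0],[0,0,0],[0,0,0],[0,0,0]],"delta_pos":[[0,0,0.1],[0,0,0.1],[0,0,0.1],[0,0,0],[0,0,0],[0,0,0],[0,0,0],[0,0,0],[0,0,0],[0,0,0]],"hand":[-0.9,-0.9,-0.9,-0.9,-0.9,-0.9,-0.9,-0.9,-0.9,-0.9]}'
python3 - <<'E'
from h import *
o=bot.get_obs(); print(o['ee_pos'],o['wrist_force'],crate(o['ee_pos']))
snap('wrist','w10.png'); s=snap('side','s10.png')
b=cv2.resize(s['frame'][130:230,240:390],None,fx=5,fy=5,interpolation=2)
cv2.imwrite('pics/s10c.png',b[:,:,::-1])
E
```

```text
time: 13.2
ee_pos: [0.5658, -0.0038, 0.1037]
tcp_rot: [-180.0, -0.0, 85.5]
wrist_force: [0.1, -0.6, 0.2]
opening: 0.0043
[ 0.56575505 -0.00375515  0.10373799] [ 0.07949428 -0.64554462  0.2377382 ] [-0.17159828  0.01538172]
```

View pics/s10c.png

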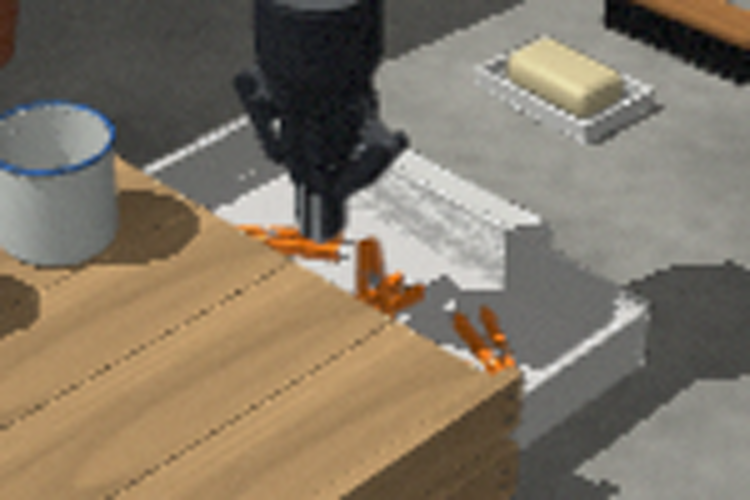

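View pics/w10.png

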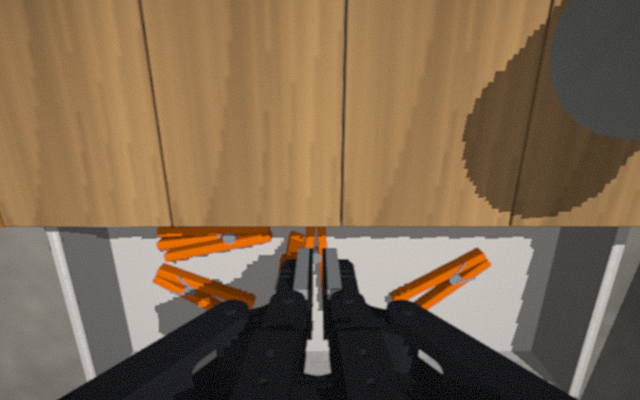

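```bash
python3 -m jog '{"turn":[[0,0,0],[0,0,0],[0,0,0],[0,0,0],[0,0,0],[0,0,0],[0,0,0],[0,0,0],[0,0,0],[0,0,0]],"delta_pos":[[0,0,0.5],[0,0,0.5],[-0.05,-0.82,0],[-0.05,-0.82,0],[-0.05,-0.82,0],[-0.05,-0.82,0],[-0.04,-0.82,0],[0,0,0],[0,0,0],[0,0,0]],"hand":[-0.9,-0.9,-0.9,-0.9,-0.9,-0.9,-0.9,-0.9,-0.9,-0.9]}'
python3 - <<'E'
from h import *
o=bot.get_obs(); print(o['ee_pos'],o['wrist_force'],crate(o['ee_pos']))
t=snap('top','t11.png'); s=snap('side','s11.png')
np.savez('t11.npz',P=pts(t),f=t['frame'],z=t['range_z'])
a=cv2.resize(t['frame'][100:240,270:400],None,fx=4,fy=4,interpolation=2)
b=cv2.resize(s['frame'][130:230,240:390],None,fx=5,fy=5,interpolation=2)
cv2.imwrite('pics/s11c.png',b[:,:,::-1]);cv2.imwrite('pics/t11c.png',a[:,:,::-1])
E
```

```text
time: 14.3
ee_pos: [0.5538, -0.2081, 0.1538]
tcp_rot: [-180.0, -0.0, 85.5]
wrist_force: [-0.1, -0.9, -0.0]
opening: 0.004
[ 0.55381962 -0.20810039  0.15376083] [-0.11734329 -0.8663587  -0.0077462 ] [-0.37624698  0.01123904]
```

View pics/s11c.png

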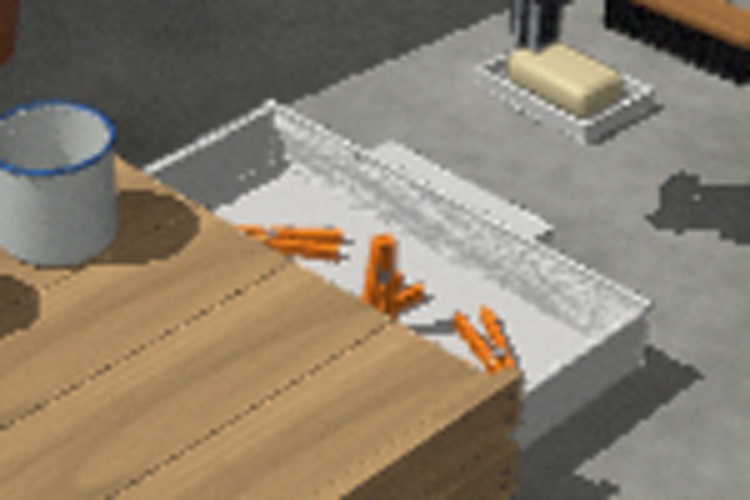

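View pics/t11c.png

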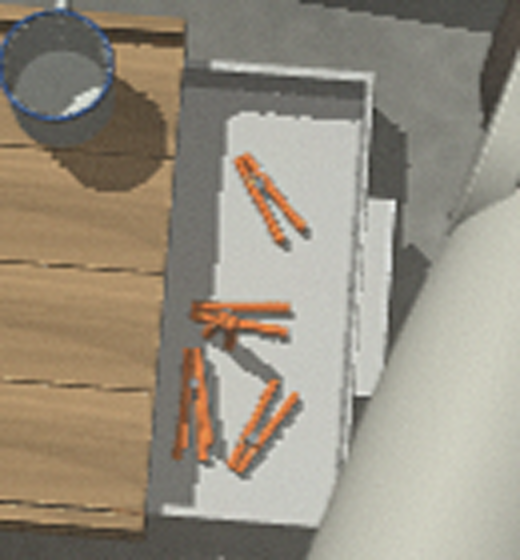

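C stands nearly upright in the tray (crop (225,325) with a long shadow). Its top would foul the crate board, so I'll measure it and tip it over outwards.

Run:
```python
from h import *
d=np.load('t11.npz'); P,f=d['P'],d['f']; m=orange(f)
mm=np.zeros(m.shape,bool); mm[100:240,270:400]=1
hi=mm&(P[...,2]>.04)&(P[...,2]<.12); hi[:, :312]=0
k=crate(P)
v,u=np.where(hi&(k[...,0]>-.28)&(abs(k[...,1])<.15))
for a,b in zip(v,u): print(b,a,P[a,b].round(3),k[a,b].round(3),f[a,b])
```

```text
312 118 [0.732 0.004 0.085] [-0.15 -0.15] [165 138 102]
313 118 [0.731 0.001 0.088] [-0.153 -0.149] [169 144 104]
314 118 [ 0.731 -0.002  0.087] [-0.156 -0.15 ] [158 134  99]
312 119 [0.73  0.004 0.083] [-0.151 -0.147] [160 136 102]
313 119 [0.729 0.001 0.084] [-0.154 -0.147] [160 136 101]
314 119 [ 0.728 -0.002  0.089] [-0.157 -0.146] [152 128  95]
315 119 [ 0.732 -0.004  0.078] [-0.159 -0.15 ] [105  93  80]
312 120 [0.727 0.004 0.081] [-0.151 -0.145] [163 136 100]
313 120 [0.725 0.001 0.086] [-0.154 -0.143] [163 138 103]
314 120 [ 0.727 -0.002  0.082] [-0.157 -0.145] [149 125  93]
315 120 [ 0.725 -0.005  0.087] [-0.16  -0.144] [87 80 68]
312 121 [0.722 0.004 0.086] [-0.151 -0.14 ] [163 138 101]
313 121 [0.722 0.001 0.086] [-0.154 -0.14 ] [171 143 107]
314 121 [ 0.722 -0.002  0.087] [-0.157 -0.14 ] [148 125  93]
315 121 [ 0.725 -0.004  0.078] [-0.16  -0.144] [76 73 66]
312 122 [0.722 0.004 0.079] [-0.151 -0.139] [162 132  99]
313 122 [0.72  0.001 0.083] [-0.154 -0.138] [167 139 104]
314 122 [ 0.72  -0.002  0.084] [-0.157 -0.138] [150 128  97]
312 123 [0.717 0.004 0.084] [-0.152 -0.1
[... 9996 characters left out ...]
[-0.184  0.112] [203 126  77]
322 208 [ 0.469 -0.026  0.04 ] [-0.201  0.11 ] [201 120  72]
315 209 [ 0.466 -0.005  0.041] [-0.181  0.115] [169 101  60]
321 209 [ 0.466 -0.023  0.042] [-0.199  0.114] [225 137  74]
322 209 [ 0.465 -0.026  0.046] [-0.202  0.114] [206 125  74]
315 210 [ 0.462 -0.005  0.043] [-0.181  0.118] [168  99  57]
316 210 [ 0.463 -0.008  0.041] [-0.184  0.118] [204 126  83]
321 210 [ 0.463 -0.023  0.042] [-0.199  0.117] [219 128  71]
323 210 [ 0.463 -0.029  0.04 ] [-0.205  0.116] [120  96  81]
316 211 [ 0.46  -0.008  0.041] [-0.184  0.121] [194 118  78]
321 211 [ 0.46  -0.023  0.04 ] [-0.199  0.12 ] [180 105  66]
322 211 [ 0.46  -0.026  0.041] [-0.202  0.119] [105  80  65]
```

Run:
```python
from h import *
s=camera('side'); P=pts(s); m=orange(s['frame'])
k=crate(P)
v,u=np.where((m>0)&(P[...,2]>.045)&(k[...,0]<-.16))
for a,b in zip(v,u): print(b,a,P[a,b].round(3),k[a,b].round(3))
```

```text
316 177 [ 0.544 -0.039  0.091] [-0.208  0.034]
313 178 [ 0.549 -0.03   0.09 ] [-0.199  0.03 ]
314 178 [ 0.544 -0.03   0.092] [-0.199  0.035]
315 178 [ 0.542 -0.031  0.093] [-0.201  0.037]
316 178 [ 0.538 -0.032  0.094] [-0.202  0.041]
313 179 [ 0.542 -0.022  0.093] [-0.192  0.037]
314 179 [ 0.54  -0.024  0.093] [-0.194  0.039]
315 179 [ 0.538 -0.027  0.092] [-0.197  0.041]
313 180 [ 0.545 -0.025  0.087] [-0.195  0.035]
314 180 [ 0.54  -0.024  0.089] [-0.194  0.039]
313 181 [ 0.544 -0.024  0.084] [-0.194  0.036]
314 181 [ 0.542 -0.026  0.084] [-0.196  0.038]
313 182 [ 0.543 -0.024  0.08 ] [-0.193  0.036]
314 182 [ 0.536 -0.02   0.086] [-0.19   0.044]
313 183 [ 0.544 -0.024  0.076] [-0.194  0.036]
314 183 [ 0.542 -0.027  0.075] [-0.197  0.037]
313 184 [ 0.544 -0.024  0.072] [-0.193  0.036]
313 185 [ 0.544 -0.025  0.068] [-0.194  0.035]
318 185 [ 0.533 -0.036  0.067] [-0.206  0.045]
313 186 [ 0.543 -0.024  0.065] [-0.193  0.036]
318 186 [ 0.537 -0.041  0.058] [-0.211  0.041]
313 187 [ 0.545 -0.026  0.059] [-0.195  0.034]
314 187 [ 0.541 -0.026  0.061] [-0.195  0.038]
312 188 [ 0.548 -0.024  0.054] [-0.194  0.031]
313 188 [ 0.541 -0.021  0.059] [-0.191  0.038]
314 188 [ 0.54  -0.025  0.058] [-0.195  0.039]
317 188 [ 0.533 -0.031  0.057] [-0.202  0.046]
312 189 [ 0.546 -0.022  0.053] [-0.191  0.034]
313 189 [ 0.542 -0.022  0.054] [-0.192  0.038]
317 189 [ 0.537 -0.036  0.049] [-0.206  0.041]
318 189 [ 0.534 -0.037  0.05 ] [-0.208  0.045]
313 190 [ 0.543 -0.024  0.049] [-0.193  0.036]
```

C stands at crate (−0.205, 0.036) with its top at z 0.095, as expected for 75 mm on the 18 mm floor. I'll put the fingers between it and the edge and topple it outwards.

```bash
python3 -m jog '{"turn":[[0,0,0],[0,0,0],[0,0,0],[0,0,0],[0,0,0],[0,0,0],[0,0,0],[0,0,0],[0,0,0],[0,0,0]],"delta_pos":[[-0.04,0.8,0],[-0.04,0.8,0],[-0.04,0.8,0],[-0.04,0.8,0],[-0.04,0.8,0],[0,0,0],[0,0,-0.6],[0,0,-0.4],[0,0,0],[0,0,0]],"hand":[-0.9,-0.9,-0.9,-0.9,-0.9,-0.9,-0.9,-0.9,-0.9,-0.9]}'
python3 - <<'E'
from h import *
o=bot.get_obs(); print(o['ee_pos'],o['wrist_force'],crate(o['ee_pos']))
snap('wrist','w12.png'); s=snap('side','s12.png')
b=cv2.resize(s['frame'][130:230,240:390],None,fx=5,fy=5,interpolation=2)
cv2.imwrite('pics/s12c.png',b[:,:,::-1])
E
```

```text
time: 15.45
ee_pos: [0.5437, -0.0087, 0.1043]
tcp_rot: [-180.0, 0.0, 85.5]
wrist_force: [-0.0, -0.4, 0.5]
opening: 0.0047
[ 0.54368479 -0.00866096  0.10428836] [-0.03543653 -0.42976613  0.50438354] [-0.1782214   0.03699845]
```

View pics/s12c.png

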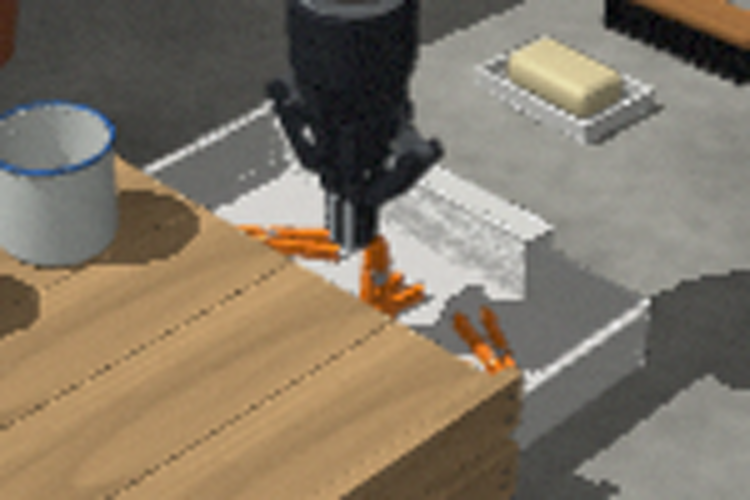

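View pics/w12.png

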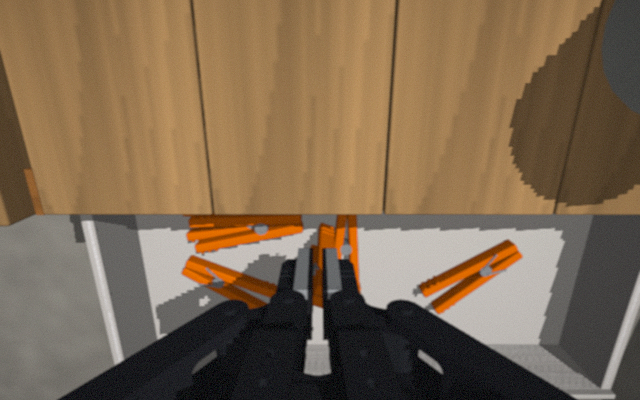

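```bash
python3 -m jog '{"turn":[[0,0,0],[0,0,0],[0,0,0],[0,0,0],[0,0,0],[0,0,0],[0,0,0],[0,0,0],[0,0,0],[0,0,0]],"delta_pos":[[0,0.06,-0.1],[0,0,-0.2],[0,0,-0.2],[-0.02,-0.2,0],[-0.02,-0.2,0],[-0.02,-0.2,0],[-0.02,-0.2,0],[-0.02,-0.2,0],[-0.02,-0.2,0],[0,0,0]],"hand":[-0.9,-0.9,-0.9,-0.9,-0.9,-0.9,-0.9,-0.9,-0.9,-0.9]}'
python3 - <<'E'
from h import *
o=bot.get_obs(); print(o['ee_pos'],o['wrist_force'],crate(o['ee_pos']))
snap('wrist','w13.png'); s=snap('side','s13.png')
b=cv2.resize(s['frame'][130:230,240:390],None,fx=5,fy=5,interpolation=2)
cv2.imwrite('pics/s13c.png',b[:,:,::-1])
E
```

```text
time: 16.55
ee_pos: [0.5377, -0.0671, 0.0789]
tcp_rot: [180.0, 0.0, 85.4]
wrist_force: [-0.6, 0.7, 0.3]
opening: 0.0043
[ 0.53767252 -0.06712255  0.07887834] [-0.64295407  0.69217572  0.33863161] [-0.23697371  0.03840285]
```

View pics/s13c.png

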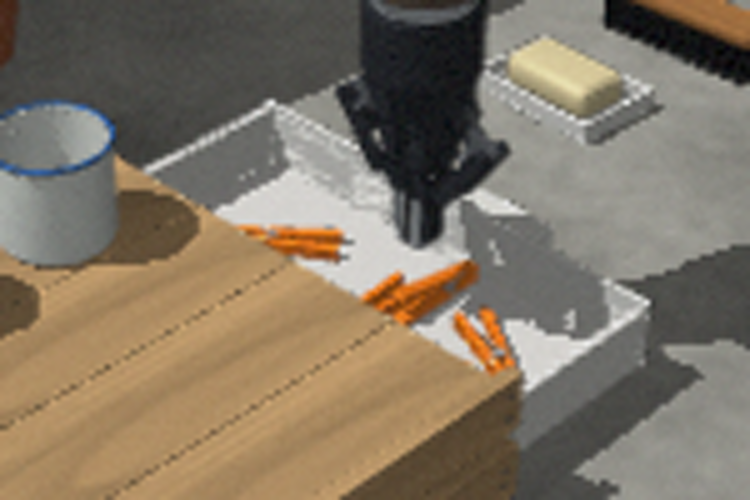

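View pics/w13.png

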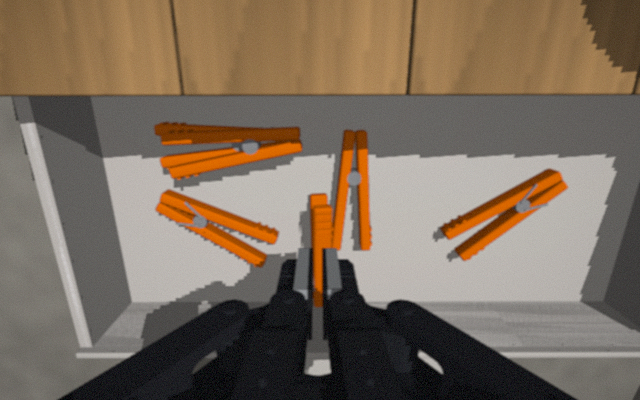

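```bash
python3 -m jog '{"turn":[[0,0,0],[0,0,0],[0,0,0],[0,0,0],[0,0,0],[0,0,0],[0,0,0],[0,0,0],[0,0,0],[0,0,0]],"delta_pos":[[0,0,0.5],[0,0,0.6],[0.1,-0.7,0],[0.1,-0.7,0],[0.1,-0.7,0],[0.1,-0.7,0],[0,0,-0.4],[0,0,-0.6],[0,0,-0.4],[0,0,-0.2]],"hand":[-0.9,-0.9,-0.9,-0.9,-0.9,-0.9,-0.9,-0.9,-0.9,-0.9]}'
python3 - <<'E'
from h import *
o=bot.get_obs(); print(o['ee_pos'],o['wrist_force'],crate(o['ee_pos']))
t=snap('top','t14.png'); P=pts(t); k=crate(P)
a=cv2.resize(t['frame'][100:240,270:400],None,fx=4,fy=4,interpolation=2)
cv2.imwrite('pics/t14c.png',a[:,:,::-1])
m=(k[...,0]>-.29)&(k[...,0]<-.165)&(abs(k[...,1])<.15)
m&=(orange(t['frame'])>0); print('orange max z',np.sort(P[...,2][m])[-12:].round(3))
l=(P[...,2]>.06)&(P[...,2]<.072)&(abs(k[...,1])<.06)&(k[...,0]<-.28)&(k[...,0]>-.35); print('lip x',np.percentile(k[...,0][l],[1,5,50,99]))
E
```

```text
time: 17.65
ee_pos: [0.557, -0.2051, 0.0516]
tcp_rot: [-179.8, -0.0, 85.5]
wrist_force: [0.3, -0.2, 0.4]
opening: 0.004
[ 0.55696969 -0.20509348  0.05156527] [ 0.34209953 -0.23303194  0.3895372 ] [-0.37300211  0.00833478]
orange max z [0.04  0.04  0.04  0.04  0.041 0.041 0.041 0.042 0.043 0.043 0.044 0.048]
lip x [-0.32494294 -0.32383773 -0.31179425 -0.2994907 ]
```

View pics/t14c.png

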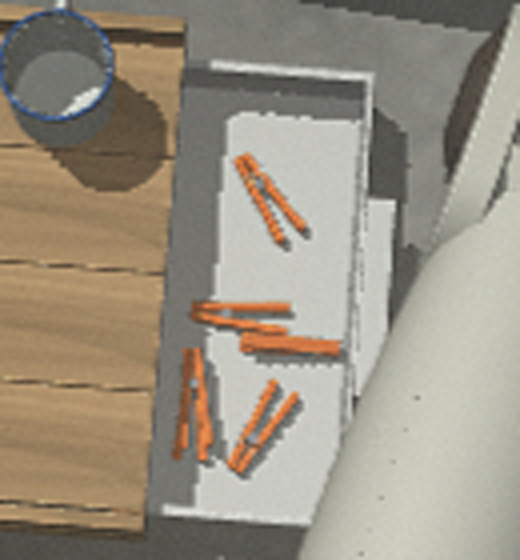

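All six pegs lie below the rim (highest orange 0.048 m, rim 0.062 m). The lip face is at crate x −0.324. Pushing it along crate +x.

```bash
python3 -m jog '{"turn":[[0,0,0],[0,0,0],[0,0,0],[0,0,0],[0,0,0],[0,0,0],[0,0,0],[0,0,0],[0,0,0],[0,0,0]],"delta_pos":[[0.025,0.3,0],[0.025,0.3,0],[0.012,0.15,0],[0.012,0.15,0],[0.012,0.15,0],[0.012,0.15,0],[0.012,0.15,0],[0.012,0.15,0],[0.012,0.15,0],[0.012,0.15,0]],"hand":[-0.9,-0.9,-0.9,-0.9,-0.9,-0.9,-0.9,-0.9,-0.9,-0.9]}'
python3 -m jog '{"turn":[[0,0,0],[0,0,0],[0,0,0],[0,0,0],[0,0,0],[0,0,0],[0,0,0],[0,0,0],[0,0,0],[0,0,0]],"delta_pos":[[0.013,0.16,0],[0.013,0.16,0],[0.013,0.16,0],[0.013,0.16,0],[0.013,0.16,0],[0.013,0.16,0],[0.013,0.16,0],[0.012,0.14,0],[0.01,0.12,0],[0.008,0.1,0]],"hand":[-0.9,-0.9,-0.9,-0.9,-0.9,-0.9,-0.9,-0.9,-0.9,-0.9]}'
python3 - <<'E'
from h import *
o=bot.get_obs(); print(o['ee_pos'],o['wrist_force'],crate(o['ee_pos']))
t=snap('side','s15.png')
a=cv2.resize(t['frame'][120:260,180:390],None,fx=3.8,fy=3.8,interpolation=2)
cv2.imwrite('pics/s15c.png',a[:,:,::-1])
E
```

```text
time: 18.7
ee_pos: [0.5651, -0.1152, 0.0537]
tcp_rot: [-180.0, 0.0, 85.5]
wrist_force: [0.1, -2.0, 1.2]
opening: 0.0044
time: 19.7
ee_pos: [0.5711, -0.0412, 0.0537]
tcp_rot: [-180.0, 0.0, 85.5]
wrist_force: [-1.3, -1.4, 0.4]
opening: 0.0043
[ 0.57105812 -0.04124392  0.05366322] [-1.30985082 -1.41973723  0.37839782] [-0.20855454  0.00715221]
```

View pics/s15c.png

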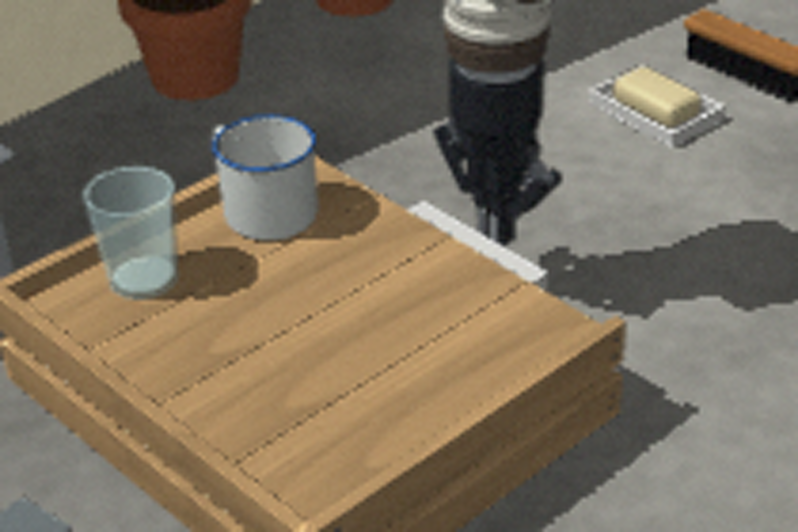

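```bash
python3 -m jog '{"turn":[[0,0,0],[0,0,0],[0,0,0],[0,0,0],[0,0,0],[0,0,0],[0,0,0],[0,0,0],[0,0,0],[0,0,0]],"delta_pos":[[0.003,0.04,0],[0.003,0.04,0],[0.003,0.04,0],[0.003,0.04,0],[0.003,0.04,0],[0.001,0.02,0],[0.001,0.02,0],[0,0,0],[0,0,0],[0,0,0]],"hand":[-0.9,-0.9,-0.9,-0.9,-0.9,-0.9,-0.9,-0.9,-0.9,-0.9]}'
python3 - <<'E'
from h import *
o=bot.get_obs(); print(o['ee_pos'],o['wrist_force'],crate(o['ee_pos']))
E
```

```text
time: 20.75
ee_pos: [0.572, -0.0297, 0.0539]
tcp_rot: [180.0, -0.0, 85.5]
wrist_force: [0.4, 0.1, -0.3]
opening: 0.0039
[ 0.57200741 -0.02966511  0.05388298] [ 0.37484426  0.1352578  -0.29255954] [-0.19693711  0.00711481]
```

```bash
python3 -m jog '{"turn":[[0,0,0],[0,0,0],[0,0,0],[0,0,0],[0,0,0],[0,0,0],[0,0,0],[0,0,0],[0,0,0],[0,0,0]],"delta_pos":[[0.001,0.02,0],[0.001,0.02,0],[0.001,0.02,0],[0.001,0.02,0],[0.001,0.02,0],[0.001,0.02,0],[0,0,0],[0,0,0],[0,0,0],[0,0,0]],"hand":[-0.9,-0.9,-0.9,-0.9,-0.9,-0.9,-0.9,-0.9,-0.9,-0.9]}'
python3 - <<'E'
from h import *
o=bot.get_obs(); print(o['ee_pos'],o['wrist_force'],crate(o['ee_pos']))
E
```

```text
time: 21.75
ee_pos: [0.5724, -0.0254, 0.0539]
tcp_rot: [180.0, 0.2, 85.4]
wrist_force: [-0.1, -10.1, 1.0]
opening: 0.0044
[ 0.57235542 -0.02536192  0.05393004] [ -0.06108249 -10.06480452   0.96877824] [-0.19261994  0.00710567]
```

The force rose to 10 N with the lip face at crate x ≈ −0.182, where it should be when home (panel at −0.160 plus 22 mm). Backing off to check.

```bash
python3 -m jog '{"turn":[[0,0,0],[0,0,0],[0,0,0],[0,0,0],[0,0,0],[0,0,0],[0,0,0],[0,0,0],[0,0,0],[0,0,0]],"delta_pos":[[-0.01,-0.1,0],[-0.02,-0.3,0],[-0.05,-0.6,0],[-0.07,-0.9,0.3],[-0.07,-0.9,0.5],[-0.07,-0.9,0.5],[-0.07,-0.9,0.5],[0,0,0],[0,0,0],[0,0,0]],"hand":[-0.9,-0.9,-0.9,-0.9,-0.9,-0.9,-0.9,-0.9,-0.9,-0.9]}'
python3 - <<'E'
from h import *
o=bot.get_obs(); print(o['ee_pos'],o['wrist_force'],crate(o['ee_pos']))
t=snap('top','t16.png'); P=pts(t); k=crate(P)
l=(P[...,2]>.055)&(P[...,2]<.072)&(abs(k[...,1])<.06)&(k[...,0]<-.163)&(k[...,0]>-.25); print('lip x',np.percentile(k[...,0][l],[1,5,50,99]), l.sum())
a=cv2.resize(t['frame'][80:260,100:380],None,fx=2.8,fy=2.8,interpolation=2)
cv2.imwrite('pics/t16c.png',a[:,:,::-1]); s=snap('side','s16.png')
o=np.load('top0.npz')
d=cv2.absdiff(o['f'],t['frame']).max(2); print([ (n,int((d[y0:y1,x0:x1]>60).sum())) for n,(x0,y0,x1,y1) in dict(cup=(268,95,302,140),tum=(225,95,255,130),soap=(420,132,455,178),brush=(465,130,492,230),scrub=(430,225,482,268),pan=(100,150,188,230),bottle=(148,232,190,268)).items()])
E
```

```text
time: 22.75
ee_pos: [0.5542, -0.249, 0.1405]
tcp_rot: [-179.9, -0.1, 85.5]
wrist_force: [0.6, -0.2, -0.5]
opening: 0.0041
[ 0.55418253 -0.24903918  0.14046154] [ 0.55046138 -0.17143408 -0.54554336] [-0.41703037  0.00766356]
lip x [-0.18186538 -0.18125219 -0.17282846 -0.16328968] 249
[('cup', 0), ('tum', 0), ('soap', 319), ('brush', 56), ('scrub', 396), ('pan', 0), ('bottle', 0)]
```

View pics/t16c.png

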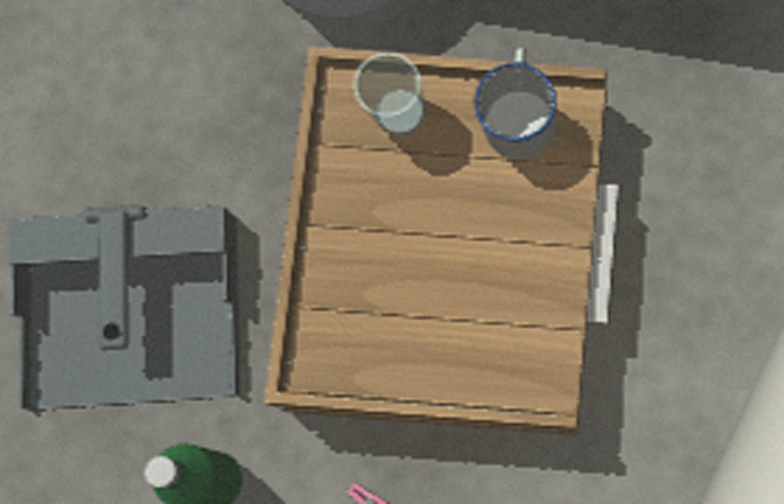

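View pics/s16.png

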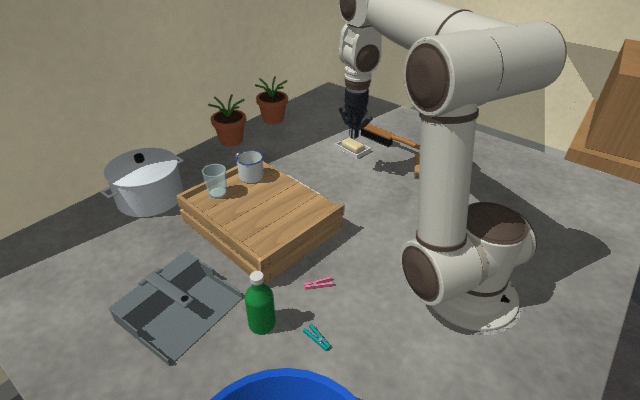

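The crate top is empty, the tray is home (lip face at −0.182), and the cup and tumbler are unchanged. The soap and scrub-brush pixel differences are where the arm and its shadow now fall.

```bash
python3 -c "
from workcell import ticket
print(ticket.job_done())"
```

```text
the job is handed in; nothing more can be done
None
```

I swept all four pegs over the crate's front edge into the tray with nearly shut fingers and pushed the tray home. The job was handed in at about 23 s of the 72 s allowed.

- **Peg that stood up:** the last peg landed upright in the tray, briefly pushing up under the fingertips with about 6.6 N. I tipped it over with the fingers. It then lay on its narrow edge.
- **Pegs before closing:** all six were below the tray rim; the highest point was 0.048 m against a rim at 0.062 m.
- **Tray home:** pushing force rose to 10 N at the stop. The top camera then put the grip lip's face at crate x −0.182, which matches fully home.
- **Other things:** the cup, tumbler, dustpan and bottle showed no change in the image. The soap, yard brush and scrub brush areas did differ, which I put down to the arm and its shadow. The arm was never sent down near them, but I did not check them again after moving clear.
- **Not checked:** once the tray was closed the pegs were hidden, so I could not confirm they stayed flat.

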